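Rub down a glued brass trim, then set its clamp nut and hold it

ROBOT

A 6-joint arm with a two-finger parallel gripper is mounted at the origin on the work surface. World frame = base frame: x ahead of the robot, y to its left, z up, the work surface at z = 0. Lengths are in m, angles in rad, forces in N, time in s.
With the tool pointing down it reaches from about 0.375 to 0.9 m from the base axis. Payload 3.1 kg.
Tool frame: the origin (TCP) lies between the finger pads; the fingertips stand manip.nose_length ahead of it and the grasp point (between the pads) lies 5 mm behind it (manip.nose_length is the distance from the TCP to the fingertips, in m); z points along the fingers, y is the line along which they close (so a half turn about z gives the same grasp; the last joint's range is limited). The gripper opens to 85 mm and grips with 20 to 120 N. Pads are 22 mm wide; open, the fingers measure 114 mm over their backs; the gripper's body (76 mm by 85 mm) begins 54 mm behind the grasp point. The pads swing forward as they close: fully open they stand 13 mm farther back than shut.
Start: joints at [-1.482, 0.527, 1.433, -0, 1.181, -0.178], TCP at [0.165, -0.603, 0.245] pointing down, gripper open.
Joint ranges: [-3.08, 3.08], [-0.75, 2.2], [0.22, 2.44], [-1.43, 4.57], [0, 2.65], [-2.85, 2.85]. Speed limits (rad/s): [2.79, 2.79, 3.14, 3.14, 3.14, 3.14].

INTERFACE

Orientations are given as a unit quaternion [x, y, z, w].
In Python, from station import monitor, eyes, job, manip gives the robot as it stands.
- The arm moves only by the shell command python3 -m pendant 'ROWS' [FORCE]. ROWS is JSON, a list that holds one entry, the list of rows, each a list of 7 numbers: the shift along the tool's x, y, z as a fraction of full scale, then the turn, a rotation vector about the tool's x, y, z as a fraction of full scale, then the opening, from 0 (shut) to 1 (fully open). A call has 1 to 20 rows; each row shifts and turns the commanded pose from where the row before left it, along the tool's axes as they then stand; what a row does not reach is not made up. Full scale, the value 1, is 800 mm for a shift and 0.12 rad for a turn. A row lasts 1/10 s, in which the tool goes at most 50 mm and 8.59 degrees, less where a joint would pass 70% of its speed; a pose out of reach is approached as far as the arm can. A call with a number of a shift or a turn outside -1 to 1 is refused whole. A call with a gripper value outside its range is refused whole. The fingers move at their own pace and stop on an object; FORCE is the grip in N (left out, the last holds). Time passes only in rows, so rows that do not move let the fingers close. It gives the time, the measured TCP pose, the force, the opening and the grip force at its end, in the units of the state.
- monitor.sense(): the state, without advancing time (a new reading comes with each control period).
- eyes.snapshot(name): name is "scene" or "top" or "wrist"; returns a dict with "pixels" (384x512x3 uint8, red, green, blue), "depth" (384x512 float32, m along the optical axis (not along the pixel's ray), 0 where there is no reading), "intrinsics" (3x3 intrinsics, pixels), "eye" and "attitude" of the camera in the world. Camera axes: x right, y down, z forward; pixel columns grow to the right and rows downward; lengths in m; the calibration is good to about 2 mm. A picture is of the moment at which its call begins.
- job.sign_off(): hands the job in; it is judged then, once.
The state is a dict: "t": time; "q": joint angles; "qd": joint speeds; "tau": joint torques, N m; "tcp_pos": TCP position; "tool_rot": TCP orientation; "force": force on the tool from outside, world axes, zero at the start; "ft_torque": the same for the moment, N m; "finger_gap": opening from 0.0 (shut) to 1.0 (fully open); "gripper_force": force on a finger pad.
Only numpy, scipy, OpenCV 4.12 (cv2) and the standard library are available. Lean on these libraries where they do the work, as an engineer would, in place of code of your own. Each camera call takes 0.05 s, during which the arm holds its last target. There are 200 camera calls.

TASK

The brass trim strip on the black samovar plinth has just been glued. Take the sprung felt block and rub the strip down, pressing lightly and steadily all along it from its free end up to the clamp, then stand the block back upright on the middle of its cork mat. Then screw the knurled brass clamp nut down (clockwise from above) until it bottoms out, back it off a quarter turn so the glue is not starved, and finish still gripping the nut there without letting go; leave the glue bottle, paint jar and bowl alone.

Things in the scene. Friction and masses are not known exactly. Their poses are not given: they have to be found in the camera images.
- block_mid (a point): Centre of the brown wooden body of the rubbing block, 34 mm (its x) by 50 mm (its y) by 34 mm (z, up), with a grey felt pad under it on a spring; about 120 g in all. Unpressed, the pad's underside is 35 mm and the wood's underside 17 mm below this point. Grip the wood across its 34 mm width (along its x). It starts upright on the cork mat.
- pad: The block's grey felt pad, 30 mm (x) by 50 mm (y) by 8 mm; origin at the centre of its underside, axes as the block's. Its spring lets it yield up towards the wood by at most 8 mm: it starts to give at 3.2 N, takes 9.6 N at 8 mm and is solid beyond. 3 to 5 mm of yield is the right pressure; more than 25 N is too much.
- strip: The brass trim strip, fixed, 30 mm wide (x), 220 mm long (y), 3 mm thick, level on the black plinth rail (50 mm wide); origin at the centre of its underside, 48 mm above the table. y points along it towards the clamp and nut. Rub with the block's 50 mm length along y, centred across the strip.
- strip_free_end (a point): Middle of the top face's edge at the strip's free end (y = -110 mm in the strip's frame), 51 mm above the table.
- strip_clamp_end (a point): Point on the middle of the strip's top face where the clamp's steel strap begins (y = +80 mm in the strip's frame), 51 mm above the table. The strap (34 mm wide, its top 62 mm above the table) covers the strip from here on: 190 mm of strip is open to the block.
- mat: The cork mat, fixed on the table, 110 mm (x) by 120 mm (y) by 4 mm; the origin is the centre of its underside.
- nut: Knurled brass head of the clamp nut, 36 mm diameter, 24 mm high, on a vertical stud (top 110 mm above the table); origin at its centre, 135 mm along y from the strip's centre and 91.5 mm above the table when bottomed; rises 6 mm per turn. z up; its y axis points to the blue mark on its top. Below it: a 25 mm collar 16 mm high, then the strap. Grip it at any angle with 10 N or more.
- nut_turn (a joint): Turn of the nut in rad. 0 = bottomed out hard (the blue mark then points along the strip's y axis, away from the strip, at the white line on the strap); grows as the nut is unscrewed (anticlockwise from above). Starts between 1.9 and 3.0. A quarter turn is 1.57. Light friction (0.05 N m): it stays where it is left.
- glue: White glue bottle with a red nozzle, 48 mm diameter, 90 mm tall; origin at the centre of its underside. Leave alone.
- paint: Glass paint jar with yellow label and black cap, 52 mm diameter, 60 mm tall; origin at the centre of its underside. Leave alone.
- bowl: Black painted bowl with red and yellow dots, 76 mm diameter, 45 mm tall; origin at the centre of its underside. Leave alone.
Not all that is in view belongs to the job. Of the things shaped like the part that bears block_mid, the wooden one is meant.

How it is judged:
By the outcome, as a careful person would: the job done as asked, in the order asked, and still so for the second after the job is handed in, while the arm keeps its last pose, push and grip.
It also fails if it takes over 72 s, if anything falls off the work surface, if the arm or the gripper's body presses on something with over 40 N, if the wrist force passes 120 N, or if a joint passes its speed limit or range.

## Working session

There is one attempt and no reset: what is moved stays moved. The work goes in short steps, Python scripts to look and compute and a shell command to move; the robot and the scene stay as the last step left them, time stands still between calls to the robot, and variables do not carry over. Pictures are saved under pics/ and viewed, at most 13 in all, crops included, and the job is handed in when it is done.

```bash
ls; mkdir -p pics; python3 - <<'E'
from station import monitor, eyes, manip
import cv2,numpy as np
s=monitor.sense();print(s, manip.nose_length)
for n in("scene","top"):
    d=eyes.snapshot(n);cv2.imwrite(f"pics/{n}0.png",d["pixels"][:,:,::-1]);np.savez(f"{n}0.npz",**d)
    print(n,d["intrinsics"],d["eye"],d["attitude"])
E
```

```text
pics
{'t': 0.0, 'q': array([-1.48148230e+00,  5.28485105e-01,  1.43394098e+00,  1.00561043e-05,
        1.18140448e+00, -1.78502184e-01]), 'qd': array([-1.36140858e-03, -2.14514047e-03,  7.56251460e-05,  1.80464960e-04,
       -4.13201551e-04,  1.46813615e-03]), 'tau': array([-1.15731207e-03, -4.42354882e+01, -1.78021771e+01, -3.29963386e-04,
        8.14410334e-03, -1.11546331e-05]), 'tcp_pos': array([ 0.16535683, -0.60199472,  0.24430966]), 'tool_rot': array([ 9.91047334e-01,  1.33506290e-01,  5.45270560e-05, -1.11763381e-03]), 'force': array([ 0.38228598, -0.54673603,  0.16571045]), 'ft_torque': array([ 0.02538742,  0.00766197, -0.00487282]), 'gripper_force': 0.0, 'finger_gap': 0.9986412284525142} 0.014
scene [[426.37433297   0.         265.1261157 ]
 [  0.         426.37433297 197.90299959]
 [  0.           0.           1.        ]] [ 1.29749078 -0.24403115  0.94263323] [ 0.76335348  0.53865755 -0.2026448  -0.29338472]
top [[482.47840112   0.         251.37131979]
 [  0.         482.47840112 187.78155267]
 [  0.           0.           1.        ]] [ 4.10686577e-01 -1.28597410e-03  1.37590728e+00] [ 0.7090023  -0.70167307  0.04916586 -0.05053089]
```

View pics/scene0.png

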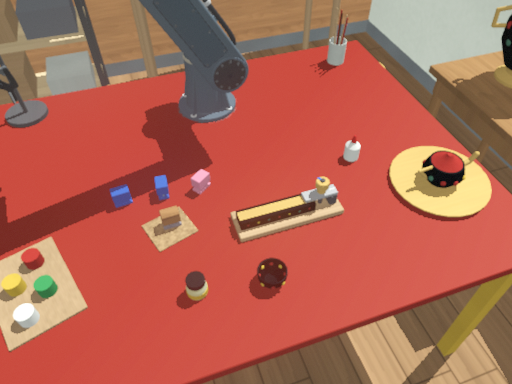

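View pics/top0.png

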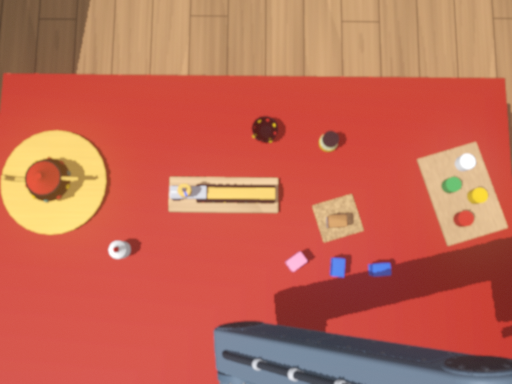

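Scene/top views. The block candidates are the wooden block on cork at top (340,220) / scene (170,215), the pink block at top (297,261), the blue blocks at (339,267) and (380,269). The wooden one on the cork is meant. The strip is at top (205–275,194), its nut at (184,188).

```bash
cat > h.py <<'E'
import numpy as np,cv2
from scipy.spatial.transform import Rotation as R
def plane(d,uv,z):
    uv=np.atleast_2d(uv).astype(float);K=d["intrinsics"]
    r=np.c_[(uv-[K[0,2],K[1,2]])/[K[0,0],K[1,1]],np.ones(len(uv))]@R.from_quat(d["attitude"]).as_matrix().T
    return d["eye"]+r*((z-d["eye"][2])/r[:,2])[:,None]
def cloud(d):
    v,u=np.mgrid[:384,:512];K=d["intrinsics"];Z=d["depth"]
    P=np.stack([(u-K[0,2])/K[0,0]*Z,(v-K[1,2])/K[1,1]*Z,Z],-1)
    return P@R.from_quat(d["attitude"]).as_matrix().T+d["eye"]
def rect(P):
    (c,s,a)=cv2.minAreaRect((P[:,:2]*1000).astype(np.float32));return np.round(c,1),np.round(s,1),round(a,1)
E
python3 - <<'E'
from h import *
d=dict(np.load("top0.npz"))
P=cloud(d);px=d["pixels"];hsv=cv2.cvtColor(px,cv2.COLOR_RGB2HSV)
def show(n,u0,u1,v0,v1,zlo,zhi,extra=None):
    m=np.zeros((384,512),bool);m[v0:v1,u0:u1]=1;m&=(P[...,2]>zlo)&(P[...,2]<zhi)
    if extra is not None:m&=extra
    Q=P[m];print(n,len(Q),rect(Q),Q.mean(0).round(4))
notred=~((hsv[...,0]<6)|(hsv[...,0]>172))
show("block",320,360,200,240,.03,.08)
show("mat",305,370,190,245,-.01,.03,notred)
show("rail/strip",165,285,172,218,.04,.057)
show("nut",165,200,172,205,.08,.13)
show("strap",165,215,172,205,.058,.07)
show("glue",100,140,230,265,.02,.15)
show("paint",315,345,125,155,.03,.15)
show("bowl",245,285,110,148,.02,.15)
show("pink",280,310,245,275,.02,.15)
print(R.from_quat([.99104,.1335,0,-.0011]).as_matrix().round(3))
b=(hsv[...,0]>100)&(hsv[...,0]<130)&(hsv[...,1]>120);v,u=np.where(b);k=(v<205)&(v>170)&(u<205)&(u>165);print(u[k],v[k])
E
```

```text
block 240 (array([ 511.3, -234.6]), array([34.6, 49.3]), 1.9) [ 0.511  -0.2335  0.0538]
mat 1526 (array([ 523. , -244.2]), array([115.9, 126.7]), 17.3) [ 0.5235 -0.2435  0.0028]
rail/strip 1342 (array([585.4,  83.2]), array([ 50.9, 288.1]), 0.1) [0.5846 0.0444 0.0486]
nut 166 (array([584.8, 180.8]), array([35.8, 35.9]), 60.2) [0.5843 0.1809 0.103 ]
strap 240 (array([585.3, 176.6]), array([ 31.3, 100. ]), 0.4) [0.5843 0.171  0.0613]
glue 278 (array([427.1, 365.7]), array([44.1, 47.2]), 0.5) [0.4269 0.3615 0.0544]
paint 259 (array([ 739.9, -217.1]), array([47. , 45.4]), 19.0) [ 0.7385 -0.216   0.0551]
bowl 245 (array([770.9, -33.4]), array([73.3, 71.7]), 1.1) [ 0.7752 -0.0336  0.0362]
pink 244 (array([ 400. , -122.2]), array([33.6, 49.7]), 36.4) [ 0.4001 -0.1214  0.0498]
[[ 0.964  0.265 -0.   ]
 [ 0.265 -0.964  0.002]
 [ 0.    -0.002 -1.   ]]
[] []
```

```bash
python3 -m pendant '[[[0.036,-0.0274,0.0037,0,0,0,0.8],[0.036,-0.0274,0.0037,0,0,0,0.8],[0.036,-0.0274,0.0037,0,0,0,0.8],[0.036,-0.0274,0.0037,0,0,0,0.8],[0.036,-0.0274,0.0037,0,0,0,0.8],[0.036,-0.0274,0.0037,0,0,0,0.8],[0.036,-0.0274,0.0037,0,0,0,0.8],[0.036,-0.0274,0.0037,0,0,0,0.8],[0.036,-0.0274,0.0037,0,0,0,0.8],[0.036,-0.0274,0.0037,0,0,0,0.8],[0.036,-0.0274,0.0037,0,0,0,0.8],[0.036,-0.0274,0.0037,0,0,0,0.8],[0.036,-0.0274,0.0037,0,0,0,0.8],[0.036,-0.0274,0.0037,0,0,0,0.8],[0.036,-0.0274,0.0037,0,0,0,0.8]]]'
python3 -m pendant '[[[0,0,0,0,0,-1,0.8],[0,0,0,0,0,-1,0.8],[0,0,0,0,0,-1,0.8],[0,0,0,0,0,-1,0.8],[0,0,0,0,0,-1,0.8],[0,0,0,0,0,-1,0.8],[0,0,0,0,0,-1,0.8],[0,0,0,0,0,-1,0.8],[0,0,0,0,0,-1,0.8],[0,0,0,0,0,-1,0.8],[0,0,0,0,0,-1,0.8],[0,0,0,0,0,0,0.8],[0,0,0,0,0,0,0.8]]]'
python3 - <<'E'
from h import *
from station import monitor,eyes
s=monitor.sense();print(s["tcp_pos"],R.from_quat(s["tool_rot"]).as_matrix().round(4),s["t"],s["q"])
for n in("wrist","top"):
    d=eyes.snapshot(n);cv2.imwrite(f"pics/{n}1.png",d["pixels"][:,:,::-1]);np.savez(f"{n}1.npz",**d)
d=dict(np.load("wrist1.npz"));print(d["eye"],d["intrinsics"][0])
P=cloud(d);hsv=cv2.cvtColor(d["pixels"],cv2.COLOR_RGB2HSV)
m=(abs(P[...,2]-.056)<.005)&(abs(P[...,0]-.511)<.04)&(abs(P[...,1]+.234)<.045);Q=P[m];print(rect(Q),Q.mean(0))
notred=~((hsv[...,0]<8)|(hsv[...,0]>172))
m=(abs(P[...,2]-.004)<.004)&notred&(abs(P[...,0]-.523)<.09)&(abs(P[...,1]+.244)<.09);Q=P[m];print(rect(Q),Q.mean(0))
E
```

```text
t: 1.6
tcp_pos: [0.4956, -0.1699, 0.2005]
tool_rot: [0.991, 0.134, -0.0, -0.0]
force: [0.4, -1.1, -0.4]
finger_gap: 0.8
gripper_force: 0.0
t: 2.9
tcp_pos: [0.4948, -0.1712, 0.2007]
tool_rot: [0.702, 0.712, -0.0, -0.0]
force: [0.5, -0.8, -0.0]
finger_gap: 0.796
gripper_force: 0.0
[ 0.49483384 -0.17119872  0.20068081] [[-1.450e-02  9.999e-01 -5.000e-04]
 [ 9.999e-01  1.450e-02  3.000e-04]
 [ 3.000e-04 -5.000e-04 -1.000e+00]] 2.9 [-5.46693772e-01  4.53991542e-01  1.73207457e+00  4.31239993e-06
  9.56138421e-01 -5.61218338e-01]
[ 0.49381354 -0.09295479  0.32808607] [298.80436511   0.         255.47764975]
(array([ 513.2, -233. ]), array([34., 49.]), 0.9) [ 0.51298924 -0.23190195  0.05448278]
(array([ 525. , -242.9]), array([109.8, 120.2]), 17.0) [ 0.52558119 -0.2351577   0.00268804]
```

View pics/wrist1.png

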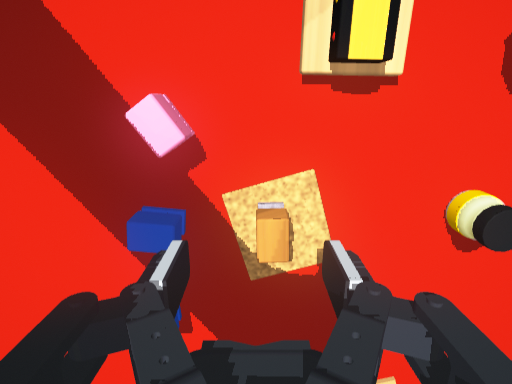

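The wrist crop shows the wooden block at (273,235) on the cork mat, between the fingers' line. Pink at (160,125) and blue at (155,230) stay aside, so the choice is confirmed. Both views agree within 2 mm.

```bash
python3 -m pendant '[[[-0.0261,0.007,0,0,0,0,0.8],[-0.0261,0.007,0,0,0,0,0.8],[-0.0261,0.007,0,0,0,0,0.8],[0,0,0.034,0,0,0,0.8],[0,0,0.034,0,0,0,0.8],[0,0,0.034,0,0,0,0.8],[0,0,0.034,0,0,0,0.8],[0,0,0.0174,0,0,0,0.8],[0,0,0.0174,0,0,0,0.8],[0,0,0.0174,0,0,0,0.8],[0,0,0.0174,0,0,0,0.8],[0,0,0,0,0,0,0.8],[0,0,0,0,0,0,0.8]]]'
python3 -m pendant '[[[0,0,0,0,0,0,0.6],[0,0,0,0,0,0,0.3],[0,0,0,0,0,0,0.3],[0,0,0,0,0,0,0.3],[0,0,0,0,0,0,0.3],[0,0,0,0,0,0,0.3]]]' 40
```

```text
t: 4.3
tcp_pos: [0.513, -0.2337, 0.0364]
tool_rot: [0.701, 0.713, 0.0, -0.0]
force: [-0.2, -0.4, 0.5]
finger_gap: 0.801
gripper_force: 0.0
t: 4.9
tcp_pos: [0.5133, -0.2339, 0.0368]
tool_rot: [0.701, 0.713, 0.0, 0.001]
force: [-0.1, -1.1, 2.2]
finger_gap: 0.394
gripper_force: 44.4
```

```bash
python3 -m pendant '[[[0,0,-0.01,0,0,0,0.3],[0,0,-0.035,0,0,0,0.3],[0,0,-0.035,0,0,0,0.3],[0,0,-0.035,0,0,0,0.3],[0,0,-0.035,0,0,0,0.3],[0.0298,0.0118,0,0,0,0,0.3],[0.0298,0.0118,0,0,0,0,0.3],[0.0298,0.0118,0,0,0,0,0.3],[0.0298,0.0118,0,0,0,0,0.3],[0.0298,0.0118,0,0,0,0,0.3],[0.0298,0.0118,0,0,0,0,0.3],[0.0298,0.0118,0,0,0,0,0.3],[0.0298,0.0118,0,0,0,0,0.3],[0,0,0,0,0,0,0.3],[0,0,0,0,0,0,0.3],[0,0,0,0,0,0,0.3]]]'
cat > look.py <<'E'
from h import *
from station import monitor,eyes
import sys
s=monitor.sense();print(s["tcp_pos"].round(4),np.degrees(R.from_quat(s["tool_rot"]).as_rotvec()).round(2),s["force"].round(2),s["ft_torque"].round(3))
for n in sys.argv[2:]:
    d=eyes.snapshot(n);cv2.imwrite(f"pics/{n}{sys.argv[1]}.png",d["pixels"][:,:,::-1]);np.savez(f"{n}{sys.argv[1]}.npz",**d)
E
python3 look.py 2 wrist scene top
cat > strip.py <<'E'
from h import *
import sys
for n,f in(("wrist",sys.argv[1]),("top",sys.argv[2])):
    d=dict(np.load(f));P=cloud(d);hsv=cv2.cvtColor(d["pixels"],cv2.COLOR_RGB2HSV);print(n)
    box=(abs(P[...,0]-.585)<.05)&(P[...,1]>-.1)&(P[...,1]<.28)
    yel=(hsv[...,0]>18)&(hsv[...,0]<35)&(hsv[...,1]>130)&(hsv[...,2]>90)
    m=box&yel&(abs(P[...,2]-.051)<.006)
    m=cv2.morphologyEx(m.astype(np.uint8),cv2.MORPH_OPEN,np.ones((3,3)))
    v,u=np.where(m);Q=plane(d,np.c_[u,v],.051);print("strip",rect(Q),P[m>0].mean(0).round(4))
    m=box&(abs(P[...,2]-.062)<.005)&(hsv[...,1]<70)
    Q=P[m]
    if len(Q)>20:print("strap",rect(Q))
    m=box&(P[...,2]>.097)&(P[...,2]<.118)&(P[...,1]>.14);Q=P[m]
    if len(Q)>20:print("nut",rect(Q),Q.mean(0).round(4),cv2.minEnclosingCircle((Q[:,:2]*1000).astype(np.float32)))
    b=(hsv[...,0]>95)&(hsv[...,0]<135)&(hsv[...,1]>110)&box&(P[...,2]>.09);print("blue",P[b].mean(0).round(4) if b.any() else None, b.sum())
E
python3 strip.py wrist2.npz top2.npz
```

```text
t: 6.5
tcp_pos: [0.5845, -0.0423, 0.1563]
tool_rot: [0.701, 0.713, -0.0, -0.0]
force: [-0.2, 0.5, -1.7]
finger_gap: 0.39
gripper_force: 44.2
[ 0.5845 -0.0423  0.1563] [-1.262e+02 -1.283e+02  8.000e-02] [-0.17  0.5  -1.74] [ 0.021 -0.032  0.043]
wrist
strip (array([587.4,  28.1]), array([139.3,  29.5]), 89.9) [0.5874 0.0349 0.0496]
blue None 0
top
strip (array([0., 0.]), array([0., 0.]), 0.0) [nan nan nan]
strap (array([585.4, 176.7]), array([31.4, 99.8]), 0.5)
nut (array([585.4, 181.9]), array([35.5, 36. ]), 69.3) [0.585  0.1815 0.1046] ((585.9932250976562, 182.49351501464844), 19.151756286621094)
blue None 0strip.py:9: RuntimeWarning: Mean of empty slice.
  v,u=np.where(m);Q=plane(d,np.c_[u,v],.051);print("strip",rect(Q),P[m>0].mean(0).round(4))
  ret = um.true_divide(
```

View pics/wrist2.png

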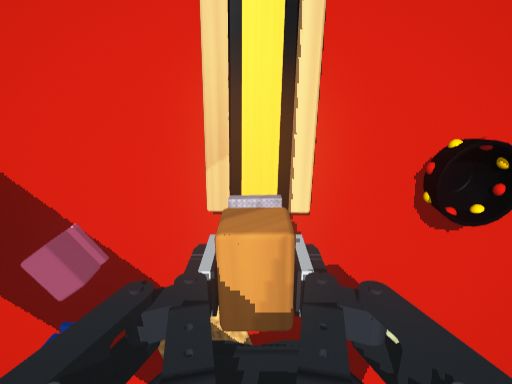

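The wrist view shows the block held squarely (256,270) with its grey pad at (255,202), facing the strip, whose axis runs from (262,195) upward. I'll measure the block in the same picture to cancel the camera bias.

```bash
python3 - <<'E'
from h import *
d=dict(np.load("wrist2.npz"));P=cloud(d);v,u=np.mgrid[:384,:512]
m=(u>205)&(u<305)&(v>195)&(v<335)&(abs(P[...,1]+.042)<.035)&(abs(P[...,0]-.585)<.019)&(P[...,2]>.168)&(P[...,2]<.185);Q=P[m];print("block top",rect(Q),Q.mean(0),np.percentile(Q[:,2],[5,50,95]))
hsv=cv2.cvtColor(d["pixels"],cv2.COLOR_RGB2HSV)
m=(hsv[...,0]>24)&(hsv[...,0]<34)&(hsv[...,1]>150)&(v<190)&(abs(P[...,2]-.051)<.01)&(abs(P[...,0]-.585)<.025);Q=P[m]
print(np.polyfit(Q[:,1],Q[:,0],1),Q[:,2].mean())
for r in(5,60,120,180):
    c=u[0][m[r]];print(r,c.min(),c.max(),plane(d,[[c.min()-.5,r],[c.max()+.5,r]],.051)[:,:2].round(4).tolist())
print("zheld pad",P[200:208,240:272].reshape(-1,3).mean(0))
for f in("top0.npz",):
    d=dict(np.load(f));P=cloud(d);px=d["pixels"]
    for p in[(184,188),(195,194),(203,194),(208,194),(215,194),(240,194),(270,194),(275,194),(278,194)]:print(p,px[p[1],p[0]],P[p[1],p[0]].round(4))
    c=cv2.resize(px[170:220,160:290,::-1],None,fx=6,fy=6,interpolation=cv2.INTER_NEAREST);cv2.imwrite("pics/crop.png",c)
E
```

```text
block top (array([585., -42.]), array([38. , 50.7]), 0.3) [ 0.58471548 -0.03919789  0.17381044] [0.17137389 0.17354746 0.17903019]
[1.88419928e-04 5.87192917e-01] 0.049653313067704735
5 242 284 [[0.5727, 0.0942], [0.602, 0.0947]]
60 242 281 [[0.5727, 0.0597], [0.6014, 0.0602]]
120 242 279 [[0.5728, 0.0177], [0.6017, 0.0182]]
180 242 276 [[0.5729, -0.0296], [0.6012, -0.0291]]
zheld pad [ 0.58418848 -0.02007041  0.13124614]
(184, 188) [181 154 128] [0.5877 0.1803 0.1128]
(195, 194) [161 152 158] [0.5791 0.1574 0.057 ]
(203, 194) [226 225 232] [0.5786 0.1348 0.0625]
(208, 194) [243 207 119] [0.5805 0.1223 0.0492]
(215, 194) [255 221 129] [0.5809 0.1031 0.0471]
(240, 194) [255 221 128] [0.5817 0.0337 0.0472]
(270, 194) [253 217 124] [ 0.5825 -0.0496  0.0474]
(275, 194) [201 165 103] [ 0.5869 -0.065   0.0145]
(278, 194) [148  86  66] [ 0.5892 -0.0745 -0.0026]
```

View pics/crop.png

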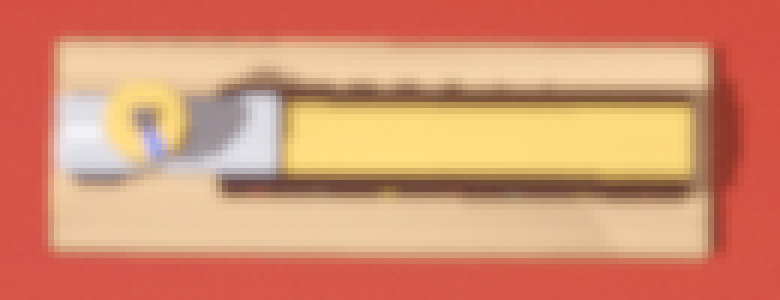

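The crop shows the yellow strip from (692,140) at its free end to the strap edge at (287,140). The nut is at (147,120), with its blue mark pointing down and slightly right in the image (at 155,150). I'll move along for a nearer look at the strap and nut.

```bash
python3 -m pendant '[[[0,0.003,0,0,0,0.14,0.3],[0.035,0,0,0,0,0,0.3],[0.035,0,0,0,0,0,0.3],[0.035,0,0,0,0,0,0.3],[0.035,0,0,0,0,0,0.3],[0,0,0,0,0,0,0.3],[0,0,0,0,0,0,0.3]]]'
python3 look.py 3 wrist
python3 - <<'E'
from h import *
d=dict(np.load("wrist3.npz"));P=cloud(d);hsv=cv2.cvtColor(d["pixels"],cv2.COLOR_RGB2HSV);v,u=np.mgrid[:384,:512]
m=(hsv[...,0]>24)&(hsv[...,0]<34)&(hsv[...,1]>150)&(abs(P[...,2]-.050)<.006)&(abs(P[...,0]-.587)<.03);Q=P[m]
print("strip",Q[:,1].min(),Q[:,1].max(),np.polyfit(Q[:,1],Q[:,0],1))
vv=v[m];r=vv.min();c=u[m][vv==r];print("edge row",r,c.mean(),plane(d,[[c.mean(),r-.5]],.051))
N=P[(P[...,2]>.095)&(P[...,2]<.115)&(abs(P[...,0]-.587)<.03)&(P[...,1]>.15)]
print("nut",rect(N),len(N),np.median(N,0))
b=(hsv[...,0]>100)&(hsv[...,0]<130)&(hsv[...,1]>120)&(P[...,1]>.14)&(P[...,2]>.06);print(b.sum(),P[b].mean(0),u[b].mean(),v[b].mean())
E
```

```text
t: 7.35
tcp_pos: [0.5876, 0.0705, 0.1564]
tool_rot: [0.707, 0.707, -0.0, 0.0]
force: [0.7, 0.1, -0.5]
finger_gap: 0.392
gripper_force: 44.2
[0.5876 0.0705 0.1564] [ 1.2720e+02  1.2732e+02 -2.0000e-02] [ 0.74  0.08 -0.55] [-0.006  0.003 -0.022]
strip 0.07039652859744347 0.1223549031029896 [0.00618928 0.58662374]
edge row 131 255.0 [[0.58724868 0.1227464  0.051     ]]
nut (array([587.2, 180.7]), array([32.3, 37.3]), 88.4) 3716 [0.58729351 0.18184244 0.10415859]
265 [0.57630627 0.1779259  0.10492999] 234.6754716981132 38.18490566037736
```

View pics/wrist3.png

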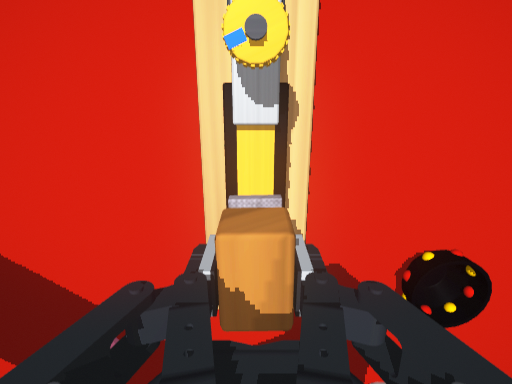

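The strap edge is at row ~125 (y≈0.127), and the nut at (256,28) has its blue mark at (235,38), so nut_turn≈1.9. Next: back to the free end and down close to the strip.

```bash
python3 -m pendant '[[[-0.0345,0,0,0,0,0,0.3],[-0.0345,0,0,0,0,0,0.3],[-0.0345,0,0,0,0,0,0.3],[-0.0345,-0.0005,0,0,0,0,0.3],[0,0,0.0214,0,0,0,0.3],[0,0,0.0214,0,0,0,0.3],[0,0,0.0214,0,0,0,0.3],[0,0,0.0214,0,0,0,0.3],[0,0,0,0,0,0,0.3],[0,0,0,0,0,0,0.3]]]'
python3 -m pendant '[[[0,0,0.002,0,0,0,0.3],[0,0,0.002,0,0,0,0.3],[0,0,0,0,0,0,0.3],[0,0,0,0,0,0,0.3]]]'
python3 -m pendant '[[[0,0,0.002,0,0,0,0.3],[0,0,0,0,0,0,0.3],[0,0,0,0,0,0,0.3]]]'
python3 -m pendant '[[[0,0,0.002,0,0,0,0.3],[0,0,0,0,0,0,0.3],[0,0,0,0,0,0,0.3]]]'
```

```text
t: 8.4
tcp_pos: [0.5871, -0.0411, 0.0879]
tool_rot: [0.708, 0.707, -0.0, -0.0]
force: [-0.0, -1.0, -0.4]
finger_gap: 0.391
gripper_force: 44.1
t: 8.8
tcp_pos: [0.5873, -0.04, 0.0852]
tool_rot: [0.707, 0.707, 0.0, 0.0]
force: [0.5, -1.1, -1.2]
finger_gap: 0.392
gripper_force: 44.1
t: 9.1
tcp_pos: [0.5875, -0.04, 0.0837]
tool_rot: [0.707, 0.707, 0.0, 0.0]
force: [-0.0, 0.4, 3.4]
finger_gap: 0.388
gripper_force: 44.5
t: 9.4
tcp_pos: [0.5875, -0.04, 0.0818]
tool_rot: [0.707, 0.707, 0.0, 0.0]
force: [1.3, 0.9, 4.9]
finger_gap: 0.391
gripper_force: 44.6
```

```bash
python3 -m pendant '[[[0,0,0.0013,0,0,0,0.3],[0,0,0,0,0,0,0.3]]]'; python3 -m pendant '[[[0,0,0,0,0,0,0.3]]]'; python3 -m pendant '[[[0,0,0,0,0,0,0.3]]]';python3 -m pendant '[[[0,0,0,0,0,0,0.3]]]'; python3 look.py 4 scene; python3 look.py 4 wrist
python3 - <<'E'
from h import *
d=dict(np.load("scene4.npz"));c=d["pixels"][180:250,220:340,::-1];cv2.imwrite("pics/sc4.png",cv2.resize(c,None,fx=6,fy=6))
E
```

```text
t: 9.6
tcp_pos: [0.5875, -0.04, 0.0807]
tool_rot: [0.707, 0.707, 0.0, 0.0]
force: [-0.2, 1.3, 5.7]
finger_gap: 0.395
gripper_force: 44.7
t: 9.7
tcp_pos: [0.5875, -0.04, 0.0807]
tool_rot: [0.707, 0.707, 0.0, 0.0]
force: [0.3, 1.3, 5.4]
finger_gap: 0.392
gripper_force: 44.7
t: 9.8
tcp_pos: [0.5875, -0.04, 0.0807]
tool_rot: [0.707, 0.707, 0.0, 0.0]
force: [-0.0, 1.5, 5.4]
finger_gap: 0.39
gripper_force: 44.7
t: 9.9
tcp_pos: [0.5875, -0.04, 0.0807]
tool_rot: [0.707, 0.707, 0.0, 0.0]
force: [0.8, 0.8, 5.1]
finger_gap: 0.394
gripper_force: 44.7
[ 0.5875 -0.04    0.0807] [1.2725e+02 1.2726e+02 5.0000e-02] [0.77 0.82 5.09] [ 0.13  -0.014 -0.019]
[ 0.5875 -0.04    0.0807] [1.2724e+02 1.2727e+02 5.0000e-02] [-1.14  0.65  4.77] [ 0.186 -0.013  0.06 ]
```

Mean force is 5.4 N, plus the 1.2 N weight, so about 4 mm of yield. Rub along y.

```bash
python3 -m pendant '[[[0.003,0,0,0,0,0,0.3],[0.0055,0,0,0,0,0,0.3],[0.006,0,0,0,0,0,0.3],[0.006,0,0,0,0,0,0.3],[0.006,0,0,0,0,0,0.3],[0.006,0,0,0,0,0,0.3],[0.006,0,0,0,0,0,0.3],[0.006,0,0,0,0,0,0.3]]]'
```

```text
t: 10.8
tcp_pos: [0.588, -0.0057, 0.0809]
tool_rot: [0.707, 0.707, -0.0, 0.001]
force: [0.1, -4.5, 4.6]
finger_gap: 0.392
gripper_force: 44.8
```

```bash
python3 -m pendant '[[[0.006,-0.0005,0.0003,0,0,0,0.3],[0.006,-0.0005,0,0,0,0,0.3],[0.006,0,0,0,0,0,0.3],[0.006,0,0,0,0,0,0.3],[0.006,0,0,0,0,0,0.3],[0.006,0,0,0,0,0,0.3],[0.006,0,0,0,0,0,0.3],[0.006,0,0,0,0,0,0.3],[0.006,0,0,0,0,0,0.3],[0.006,0,0,0,0,0,0.3]]]'
python3 -m pendant '[[[0.006,0,0,0,0,0,0.3],[0.006,0,0,0,0,0,0.3],[0.006,0,0,0,0,0,0.3],[0.006,0,0,0,0,0,0.3],[0.006,0,0,0,0,0,0.3],[0.006,0,0,0,0,0,0.3],[0.006,0,0,0,0,0,0.3],[0.006,0,0,0,0,0,0.3],[0.006,0,0,0,0,0,0.3]]]'
python3 look.py 5 wrist
python3 - <<'E'
from h import *
d=dict(np.load("wrist5.npz"));c=d["pixels"][120:270,180:330,::-1];cv2.imwrite("pics/w5c.png",cv2.resize(c,None,fx=4,fy=4))
E
```

```text
t: 11.8
tcp_pos: [0.5871, 0.0424, 0.0806]
tool_rot: [0.707, 0.707, -0.0, 0.001]
force: [0.4, -4.1, 5.0]
finger_gap: 0.39
gripper_force: 44.8
t: 12.7
tcp_pos: [0.5869, 0.0856, 0.0805]
tool_rot: [0.707, 0.707, -0.0, 0.001]
force: [-0.3, -4.5, 4.7]
finger_gap: 0.39
gripper_force: 44.8
[0.5869 0.0856 0.0805] [ 1.2713e+02  1.2724e+02 -7.0000e-02] [-0.28 -4.52  4.71] [-0.826 -0.011 -0.022]
```

View pics/w5c.png

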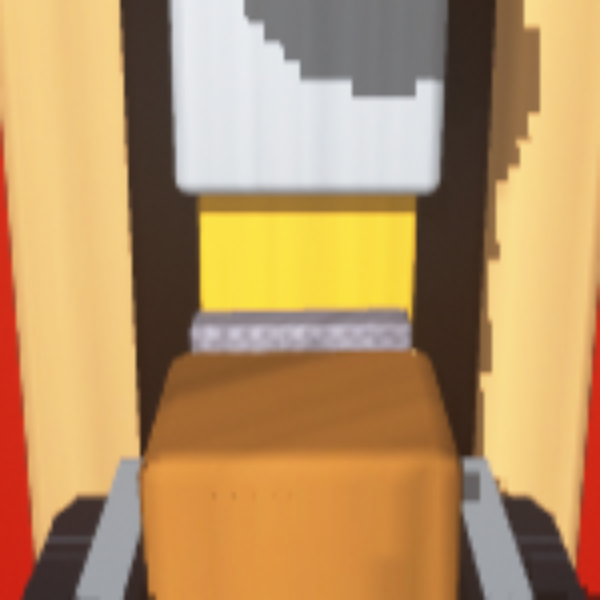

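The pad's lower front edge is at crop row 312 (image row 198), and the strap edge at crop row 192 (image row 168). The pad is about 1 px left of the strip's middle.

```bash
python3 - <<'E'
from h import *
d=dict(np.load("wrist5.npz"));print(plane(d,[[255,197.8]],.051),plane(d,[[255,167.8],[255,168.2]],.062),plane(d,[[180+199/4-.5,195],[180+414/4-.5,195],[180+192/4-.5,198],[180+411/4-.5,198]],.051)[:,0])
E
```

```text
[[0.5867025  0.10947176 0.051     ]] [[0.5866972  0.12919731 0.062     ]
 [0.58669731 0.12899211 0.062     ]] [0.57244314 0.60220908 0.57142533 0.60184399]
```

```bash
python3 -m pendant '[[[0.006,0.0006,0,0,0,0,0.3],[0.006,0,0,0,0,0,0.3],[0.005,0,0,0,0,0,0.3],[0.002,0,0,0,0,0,0.3]]]'; python3 -m pendant '[[[0.001,0,0,0,0,0,0.3],[0.001,0,0,0,0,0,0.3]]]'; python3 look.py 6 wrist
python3 - <<'E'
from h import *
d=dict(np.load("wrist6.npz"));c=d["pixels"][150:230,210:310,::-1];cv2.imwrite("pics/w6c.png",cv2.resize(c,None,fx=6,fy=6))
E
```

```text
t: 13.15
tcp_pos: [0.5873, 0.101, 0.0805]
tool_rot: [0.707, 0.708, -0.0, 0.001]
force: [0.4, -3.6, 5.5]
finger_gap: 0.391
gripper_force: 44.8
t: 13.35
tcp_pos: [0.5873, 0.1023, 0.0805]
tool_rot: [0.707, 0.707, -0.0, 0.001]
force: [-0.6, -3.8, 5.2]
finger_gap: 0.393
gripper_force: 44.8
[0.5873 0.1023 0.0805] [ 1.2713e+02  1.2726e+02 -8.0000e-02] [-0.56 -3.81  5.19] [-0.812  0.022  0.008]
```

View pics/w6c.png

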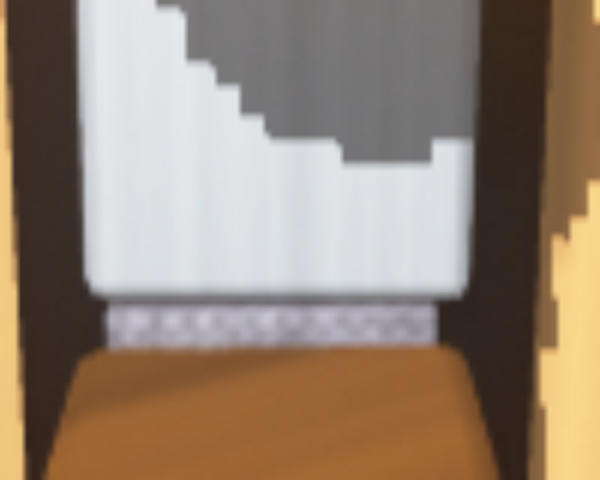

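The crop shows the pad's front edge (row 303) about 1–2 mm short of the strap (row 297). I'll creep to touch.

```bash
python3 -m pendant '[[[0.0008,0,0,0,0,0,0.3],[0,0,0,0,0,0,0.3]]]'; python3 -m pendant '[[[0.0006,0,0,0,0,0,0.3],[0,0,0,0,0,0,0.3]]]'
```

```text
t: 13.6
tcp_pos: [0.5873, 0.103, 0.0805]
tool_rot: [0.707, 0.707, -0.0, 0.001]
force: [-0.6, -4.2, 4.9]
finger_gap: 0.39
gripper_force: 44.8
t: 13.8
tcp_pos: [0.5873, 0.1034, 0.0805]
tool_rot: [0.707, 0.707, -0.0, 0.001]
force: [0.2, -3.8, 5.4]
finger_gap: 0.392
gripper_force: 44.8
```

```bash
python3 -m pendant '[[[0.0008,0,0,0,0,0,0.3],[0,0,0,0,0,0,0.3]]]'; python3 -m pendant '[[[-0.002,0,-0.01,0,0,0,0.3],[0,0,-0.03,0,0,0,0.3],[0,0,-0.03,0,0,0,0.3],[0,0,-0.02,0,0,0,0.3],[-0.036,-0.0065,0,0,0,0,0.3],[-0.036,-0.0065,0,0,0,0,0.3],[-0.036,-0.0065,0,0,0,0,0.3],[-0.036,-0.0065,0,0,0,0,0.3],[-0.036,-0.0065,0,0,0,0,0.3],[-0.036,-0.0065,0,0,0,0,0.3],[-0.036,-0.0065,0,0,0,0,0.3],[-0.036,-0.0065,0,0,0,0,0.3],[-0.036,-0.0065,0,0,0,0,0.3],[-0.036,-0.0065,0,0,0,0,0.3],[-0.036,-0.0065,0,0,0,0,0.3],[-0.033,-0.0065,0,0,0,0,0.3],[0,0,0,0,0,0,0.3],[0,0,0,0,0,0,0.3]]]'
python3 look.py 7 wrist
```

```text
t: 14.0
tcp_pos: [0.5873, 0.1037, 0.0805]
tool_rot: [0.707, 0.707, -0.001, 0.001]
force: [-0.2, -6.0, 5.4]
finger_gap: 0.391
gripper_force: 44.8
t: 15.8
tcp_pos: [0.5235, -0.2391, 0.1515]
tool_rot: [0.708, 0.707, 0.0, -0.001]
force: [-0.7, 0.8, -0.9]
finger_gap: 0.393
gripper_force: 44.1
[ 0.5235 -0.2391  0.1515] [-1.2725e+02 -1.2707e+02 -2.0000e-02] [-0.72  0.83 -0.86] [ 0.016  0.022 -0.007]
```

```bash
python3 -m pendant '[[[-0.005,0.0016,0,0,0,0,0.3],[0,0,0.03,0,0,0,0.3],[0,0,0.03,0,0,0,0.3],[0,0,0.03,0,0,0,0.3],[0,0,0.03,0,0,0,0.3],[0,0,0.009,0,0,0,0.3],[0,0,0.006,0,0,0,0.3],[0,0,0.004,0,0,0,0.3],[0,0,0,0,0,0,0.3],[0,0,0,0,0,0,0.3]]]'; python3 -m pendant '[[[0,0,0.001,0,0,0,0.3],[0,0,0.001,0,0,0,0.3],[0,0,0,0,0,0,0.3]]]'
```

```text
t: 16.85
tcp_pos: [0.5263, -0.2438, 0.042]
tool_rot: [0.707, 0.707, 0.0, 0.001]
force: [-0.4, -1.3, -0.7]
finger_gap: 0.39
gripper_force: 44.0
t: 17.15
tcp_pos: [0.5257, -0.2436, 0.0397]
tool_rot: [0.707, 0.707, 0.0, 0.0]
force: [-0.2, -0.4, -1.0]
finger_gap: 0.39
gripper_force: 44.0
```

```bash
python3 -m pendant '[[[0,0,0.0012,0,0,0,0.3],[0,0,0.0012,0,0,0,0.3],[0,0,0,0,0,0,0.3]]]';python3 -m pendant '[[[0,0,0,0,0,0,0.3]]]'
```

```text
t: 17.45
tcp_pos: [0.5257, -0.2435, 0.0375]
tool_rot: [0.707, 0.707, -0.0, -0.0]
force: [0.2, 0.1, -0.8]
finger_gap: 0.393
gripper_force: 44.2
t: 17.55
tcp_pos: [0.5257, -0.2434, 0.0375]
tool_rot: [0.707, 0.707, -0.0, -0.0]
force: [-0.2, -0.3, -1.1]
finger_gap: 0.391
gripper_force: 44.2
```

```bash
python3 -m pendant '[[[0,0,0.001,0,0,0,0.3],[0,0,0,0,0,0,0.3]]]';python3 -m pendant '[[[0,0,0.0006,0,0,0,0.3],[0,0,0,0,0,0,0.3]]]'
```

```text
t: 17.75
tcp_pos: [0.5257, -0.2435, 0.037]
tool_rot: [0.707, 0.707, -0.0, -0.0]
force: [-1.6, 0.9, 2.3]
finger_gap: 0.394
gripper_force: 44.4
t: 17.95
tcp_pos: [0.5257, -0.2435, 0.0365]
tool_rot: [0.707, 0.707, -0.0, 0.0]
force: [-1.8, 0.6, 3.8]
finger_gap: 0.394
gripper_force: 44.4
```

```bash
python3 -m pendant '[[[0,0,-0.0006,0,0,0,0.3],[0,0,0,0,0,0,0.45],[0,0,0,0,0,0,0.55],[0,0,0,0,0,0,0.7],[0,0,0,0,0,0,0.8],[0,0,0,0,0,0,0.8],[0,0,-0.01,0,0,0,0.8],[0,0,-0.034,0,0,0,0.8],[0,0,-0.034,0,0,0,0.8],[0,0,-0.034,0,0,0,0.8],[0,0,-0.034,0,0,0,0.8],[0,0,-0.034,0,0,0,0.8],[0,0,-0.03,0,0,0,0.8],[0,0,0,0,0,0,0.8]]]'; python3 look.py 8 wrist scene top
python3 - <<'E'
from h import *
for n in("wrist8","top8"):
    d=dict(np.load(n+".npz"));P=cloud(d);hsv=cv2.cvtColor(d["pixels"],cv2.COLOR_RGB2HSV)
    m=(abs(P[...,2]-.054)<.006)&(abs(P[...,0]-.525)<.04)&(abs(P[...,1]+.243)<.04);Q=P[m];print(n,len(Q),rect(Q) if len(Q)else"",np.median(Q,0))
    if n[0]=="w":
        nr=~((hsv[...,0]<8)|(hsv[...,0]>172));m=(abs(P[...,2]-.004)<.004)&nr&(abs(P[...,0]-.523)<.09)&(abs(P[...,1]+.244)<.09);print("mat",rect(P[m]))
E
```

```text
t: 19.35
tcp_pos: [0.5277, -0.2448, 0.2089]
tool_rot: [0.707, 0.707, 0.001, 0.004]
force: [1.1, -0.8, 0.1]
finger_gap: 0.801
gripper_force: 0.0
[ 0.5277 -0.2448  0.2089] [126.91 126.96   0.13] [ 1.07 -0.84  0.13] [0.024 0.021 0.006]
wrist8 1703 (array([ 525.4, -243.4]), array([33.4, 50.1]), 0.7) [ 0.525441   -0.241428    0.05449946]
mat (array([ 525.3, -243.3]), array([110.1, 120.5]), 16.9)
top8 24 (array([ 528.6, -244.9]), array([51.9, 17.5]), 83.9) [ 0.53104287 -0.22403533  0.0537208 ]
```

View pics/wrist8.png

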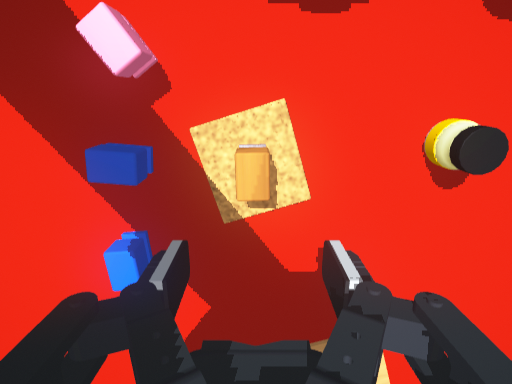

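The block stands upright at (253,172) in the middle of the mat, with centres agreeing within 0.2 mm. Now to the nut.

```bash
python3 -m pendant '[[[0.038,0.0055,0,0,0,0,0.8],[0.038,0.0055,0,0,0,0,0.8],[0.038,0.0055,0,0,0,0,0.8],[0.038,0.0055,0,0,0,0,0.8],[0.038,0.0055,0,0,0,0,0.8],[0.038,0.0055,0,0,0,0,0.8],[0.038,0.0055,0,0,0,0,0.8],[0.038,0.0055,0,0,0,0,0.8],[0.038,0.0055,0,0,0,0,0.8],[0.038,0.0055,0,0,0,0,0.8],[0.038,0.0055,0,0,0,0,0.8],[0.038,0.0055,0,0,0,0,0.8],[0.038,0.0055,0,0,0,0,0.8],[0.04,0.0055,0,0,0,0,0.8],[0,0,0,0,0,0,0.8],[0,0,0,0,0,0,0.8],[0,0,0,0,0,0,0.8]]]' ; python3 look.py 9 wrist
cat > nut.py <<'E'
from h import *
import sys
d=dict(np.load(sys.argv[1]));P=cloud(d);hsv=cv2.cvtColor(d["pixels"],cv2.COLOR_RGB2HSV)
m=(P[...,2]>.099)&(P[...,2]<.108)&(abs(P[...,0]-.587)<.03)&(abs(P[...,1]-.182)<.03)
v,u=np.where(m);z=np.median(P[m][:,2]);Q=plane(d,np.c_[u,v],.1055)
c,r=cv2.minEnclosingCircle((Q[:,:2]*1000).astype(np.float32));print("nut",len(Q),z,c,r,rect(Q),Q.mean(0))
b=(hsv[...,0]>100)&(hsv[...,0]<130)&(hsv[...,1]>120)&(abs(P[...,0]-.587)<.03)&(abs(P[...,1]-.182)<.03)&(P[...,2]>.09)
v,u=np.where(b);B=plane(d,np.c_[u,v],.1055).mean(0);a=np.arctan2(B[1]*1000-c[1],B[0]*1000-c[0]);print("blue",b.sum(),B,"turn",(a-np.pi/2)%(2*np.pi))
E
python3 nut.py wrist9.npz
```

```text
t: 21.2
tcp_pos: [0.5865, 0.1828, 0.2036]
tool_rot: [0.707, 0.707, -0.001, -0.001]
force: [-0.7, 0.6, 0.4]
finger_gap: 0.798
gripper_force: 0.0
[0.5865 0.1828 0.2036] [-127.25 -127.21    0.21] [-0.71  0.61  0.38] [-0.073  0.04   0.031]
nut 1418 0.10403903365375446 (587.5621337890625, 185.21139526367188) 18.925012588500977 (array([587.4, 185. ]), array([36.6, 36.8]), 28.5) [0.58745618 0.18549685 0.1055    ]
blue 97 [0.576346   0.17817788 0.1055    ] turn 2.1308968593142907
```

```bash
python3 - <<'E'
from h import *
d=dict(np.load("wrist9.npz"));P=cloud(d);hsv=cv2.cvtColor(d["pixels"],cv2.COLOR_RGB2HSV)
for lo in(.101,.102,.103):
    m=(P[...,2]>lo)&(P[...,2]<.106)&(abs(P[...,0]-.587)<.03)&(abs(P[...,1]-.182)<.03);Q=P[m]
    print(lo,len(Q),rect(Q),cv2.minEnclosingCircle((Q[:,:2]*1000).astype(np.float32)))
m=(P[...,2]>.1062)&(P[...,2]<.115)&(abs(P[...,0]-.587)<.02)&(abs(P[...,1]-.182)<.02);print("stud",m.sum(),rect(P[m]),P[m].mean(0))
c=cv2.resize(d["pixels"][100:250,190:330,::-1],None,fx=4,fy=4);cv2.imwrite("pics/n9.png",c)
print(d["eye"])
E
```

```text
0.101 1326 (array([587.6, 183.6]), array([36.7, 36.9]), 64.0) ((587.5025024414062, 183.60252380371094), 18.951480865478516)
0.102 1268 (array([587.5, 183.2]), array([36. , 36.3]), 64.4) ((587.4083251953125, 183.84555053710938), 18.717300415039062)
0.103 1178 (array([587.6, 183.6]), array([34.6, 34.8]), 51.7) ((587.4619140625, 183.49154663085938), 17.87407875061035)
stud 191 (array([584.4, 184.1]), array([11.7, 17.8]), 81.1) [0.58723058 0.183677   0.10853823]
[0.58689052 0.26118768 0.33089073]
```

View pics/n9.png

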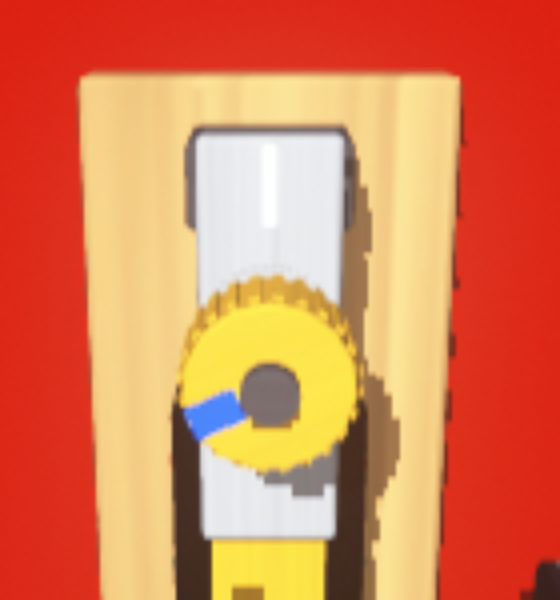

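The nut top centre is at crop (271,388) and the mark at (215,416), giving nut_turn ≈ 2.02. The nut is at (0.5875, 0.1836). Descend and grip.

```bash
python3 -m pendant '[[[0.001,0.0012,0,0,0,0,0.8],[0,0,0.03,0,0,0,0.8],[0,0,0.03,0,0,0,0.8],[0,0,0.03,0,0,0,0.8],[0,0,0.03,0,0,0,0.8],[0,0,0.012,0,0,0,0.8],[0,0,0.007,0,0,0,0.8],[0,0,0.004,0,0,0,0.8],[0,0,0,0,0,0,0.8],[0,0,0,0,0,0,0.8]]]'
python3 -m pendant '[[[0,0,0,0,0,0,0.6],[0,0,0,0,0,0,0.3],[0,0,0,0,0,0,0.3],[0,0,0,0,0,0,0.3],[0,0,0,0,0,0,0.3],[0,0,0,0,0,0,0.3]]]' 40;python3 look.py 10
```

```text
t: 22.25
tcp_pos: [0.5889, 0.1846, 0.0914]
tool_rot: [0.707, 0.707, 0.001, 0.001]
force: [0.1, -1.2, 0.8]
finger_gap: 0.798
gripper_force: 0.0
t: 22.85
tcp_pos: [0.5876, 0.1846, 0.0913]
tool_rot: [0.707, 0.707, -0.0, -0.0]
force: [-2.8, 0.7, 5.3]
finger_gap: 0.409
gripper_force: 39.3
[0.5876 0.1846 0.0913] [-1.2724e+02 -1.2728e+02  5.0000e-02] [-2.77  0.7   5.27] [-0.034  0.343 -0.018]
```

```bash
python3 -m pendant '[[[-0.0012,0,0,0,0,0,0.3],[0,0,0.00014,0,0,0.5,0.3],[0,0,0.00014,0,0,1,0.3],[0,0,0.00014,0,0,1,0.3],[0,0,0.00014,0,0,1,0.3],[0,0,0.00014,0,0,1,0.3],[0,0,0.00014,0,0,1,0.3]]]';python3 look.py 10
```

```text
t: 23.55
tcp_pos: [0.5886, 0.1842, 0.0908]
tool_rot: [0.899, 0.438, 0.001, -0.0]
force: [-2.0, 1.5, 4.5]
finger_gap: 0.408
gripper_force: 39.3
[0.5886 0.1842 0.0908] [-1.6182e+02 -7.8820e+01 -1.5000e-01] [-1.96  1.47  4.47] [0.126 0.146 0.077]
```

```bash
python3 -m pendant '[[[0,0,0.00014,0,0,1,0.3],[0,0,0.00014,0,0,1,0.3],[0,0,0.00014,0,0,1,0.3],[0,0,0.00014,0,0,1,0.3],[0,0,0.00014,0,0,1,0.3],[0,0,0.00014,0,0,1,0.3],[0,0,0.00014,0,0,1,0.3],[0,0,0.00014,0,0,1,0.3],[0,0,0,0,0,0,0.3]]]';python3 look.py 10 wrist; python3 nut.py wrist10.npz;  python3 -m pendant '[[[0,0,0.00014,0,0,1,0.3],[0,0,0.00014,0,0,0.8,0.3],[0,0,0,0,0,0,0.3]]]';python3 look.py 11
```

```text
t: 24.45
tcp_pos: [0.589, 0.183, 0.0898]
tool_rot: [1.0, -0.024, 0.001, 0.0]
force: [-0.0, -2.2, 5.4]
finger_gap: 0.407
gripper_force: 39.4
[0.589  0.183  0.0898] [179.9   -4.36   0.18] [-0.03 -2.16  5.42] [-0.497  0.064 -0.047]
nut 4804 0.10246907050524594 (595.5194702148438, 182.0907745361328) 30.03994369506836 (array([591.8, 181.2]), array([36.4, 58.2]), 11.8) [0.59333316 0.18273246 0.1055    ]
blue 307 [0.58480278 0.19443732 0.1055    ] turn 0.7148464974467221
t: 24.8
tcp_pos: [0.589, 0.1827, 0.0896]
tool_rot: [0.991, -0.131, 0.001, 0.001]
force: [-0.3, -3.4, 5.6]
finger_gap: 0.409
gripper_force: 39.6
[0.589  0.1827 0.0896] [ 1.7838e+02 -2.3610e+01  1.6000e-01] [-0.35 -3.37  5.57] [-0.725  0.12  -0.049]
```

```bash
for i in 1; do python3 -m pendant '[[[0,0,0,0,0,0.5,0.3],[0,0,0,0,0,0,0.3]]]'|grep rot;python3 look.py 11; done; python3 -m pendant '[[[0,0,0,0,0,0.5,0.3],[0,0,0,0,0,0,0.3]]]'|grep rot;python3 look.py 11;python3 -m pendant '[[[0,0,0,0,0,0.4,0.3],[0,0,0,0,0,0,0.3]]]'|grep rot;python3 look.py 11 wrist; python3 nut.py wrist11.npz
```

```text
tool_rot: [0.987, -0.161, 0.001, 0.001]
[0.5889 0.1826 0.0895] [ 1.776e+02 -2.889e+01  1.600e-01] [-0.66 -4.47  6.05] [-0.744  0.197 -0.117]
tool_rot: [0.982, -0.19, 0.001, 0.001]
[0.5889 0.1826 0.0895] [ 1.7664e+02 -3.4200e+01  1.5000e-01] [ 0.03 -4.01  5.82] [-0.767  0.096 -0.056]
tool_rot: [0.977, -0.213, 0.001, 0.001]
[0.5889 0.1825 0.0894] [ 1.7578e+02 -3.8400e+01  1.5000e-01] [ 0.08 -4.16  4.64] [-0.813  0.085 -0.013]
nut 4781 0.1021270777712399 (594.7486572265625, 180.36964416503906) 31.03890037536621 (array([591.2, 181. ]), array([60. , 36.5]), 80.6) [0.59296887 0.18081561 0.1055    ]
blue 310 [0.58947248 0.19449119 0.1055    ] turn 0.35756564475674035
```

```bash
python3 -m pendant '[[[0,0,0,0,0,0.3,0.3],[0,0,0,0,0,0,0.3]]]'|grep rot;python3 look.py 11;  python3 -m pendant '[[[0,0,0,0,0,0.3,0.3],[0,0,0,0,0,0,0.3]]]'|grep rot;python3 look.py 11;python3 -m pendant '[[[0,0,0,0,0,0.3,0.3],[0,0,0,0,0,0,0.3]]]'|grep rot;python3 look.py 12 wrist; python3 nut.py wrist12.npz
python3 - <<'E'
from h import *
d=dict(np.load("wrist12.npz"));c=cv2.resize(d["pixels"][100:280,160:360,::-1],None,fx=3,fy=3);cv2.imwrite("pics/n12.png",c)
E
```

```text
tool_rot: [0.973, -0.229, 0.001, 0.001]
[0.5888 0.1825 0.0894] [175.08 -41.28   0.18] [-0.77 -3.78  5.39] [-0.723  0.111  0.593]
tool_rot: [0.969, -0.245, 0.001, 0.001]
[0.5888 0.1824 0.0894] [174.33 -44.15   0.21] [-0.88 -4.96  5.14] [-0.642  0.084  1.172]
tool_rot: [0.965, -0.263, 0.001, 0.001]
[0.5887 0.1825 0.0894] [173.5  -47.34   0.19] [-1.21 -4.16  4.46] [-0.661  0.125  1.007]
nut 4809 0.10208449728339297 (593.9466552734375, 179.47311401367188) 31.47226905822754 (array([591.8, 181.6]), array([61.1, 36.2]), 45.4) [0.59269553 0.18026061 0.1055    ]
blue 302 [0.58969026 0.19428337 0.1055    ] turn 0.27985268498186633
```

View pics/n12.png

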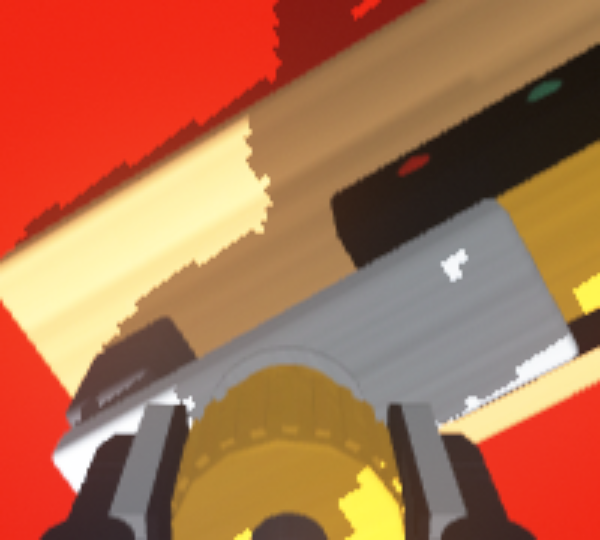

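Torque jumped from 0 to 0.6, then 1.17, then slipped at 1.0 Nm, with the blue mark no longer moving: bottomed out. (The crop shows the nut top between the fingers at (290,470), its mark out of the crop.) Unwind and find the neutral angle.

```bash
python3 -m pendant '[[[0,0,0,0,0,-0.25,0.3],[0,0,0,0,0,0,0.3]]]'|grep rot;python3 look.py 12;python3 -m pendant '[[[0,0,0,0,0,-0.2,0.3],[0,0,0,0,0,0,0.3]]]'|grep rot;python3 look.py 12;python3 -m pendant '[[[0,0,0,0,0,-0.2,0.3],[0,0,0,0,0,0,0.3]]]'|grep rot;python3 look.py 12
```

```text
tool_rot: [0.968, -0.249, 0.001, 0.001]
[0.5888 0.1825 0.0894] [ 1.7419e+02 -4.4870e+01  1.7000e-01] [-1.32 -4.55  5.6 ] [-0.718  0.125  0.503]
tool_rot: [0.971, -0.239, 0.001, 0.001]
[0.5887 0.1825 0.0894] [ 1.747e+02 -4.297e+01  1.400e-01] [-0.25 -4.03  5.54] [-0.731  0.095  0.199]
tool_rot: [0.974, -0.228, 0.001, 0.001]
[0.5888 0.1826 0.0894] [ 1.7521e+02 -4.0940e+01  1.4000e-01] [-0.3  -4.62  6.73] [-0.686  0.1    0.016]
```

```bash
python3 -m pendant '[[[0,0,-0.00014,0,0,-1,0.3],[0,0,-0.00014,0,0,-1,0.3],[0,0,-0.00014,0,0,-1,0.3],[0,0,-0.00014,0,0,-1,0.3],[0,0,-0.00014,0,0,-1,0.3],[0,0,-0.00014,0,0,-1,0.3],[0,0,-0.00014,0,0,-1,0.3],[0,0,-0.00014,0,0,-1,0.3],[0,0,-0.00014,0,0,-1,0.3],[0,0,-0.00014,0,0,-1,0.3],[0,0,-0.00014,0,0,-1,0.3],[0,0,-0.00014,0,0,-1,0.3],[0,0,-0.00014,0,0,-0.95,0.3],[0,0,0,0,0,0,0.3],[0,0,0,0,0,0,0.3]]]'
python3 look.py 13 wrist;python3 nut.py wrist13.npz
python3 - <<'E'
from station import monitor;import numpy as np
q=monitor.sense();r=q["tool_rot"];print(np.degrees(2*np.arctan2(r[1],r[0])),q["t"])
E
```

```text
t: 28.2
tcp_pos: [0.5882, 0.1843, 0.0909]
tool_rot: [0.854, 0.52, 0.001, -0.0]
force: [-0.9, 1.4, 5.3]
finger_gap: 0.407
gripper_force: 39.6
[0.5882 0.1843 0.0909] [-1.5371e+02 -9.3590e+01 -1.0000e-01] [-0.87  1.43  5.3 ] [0.13  0.248 0.14 ]
nut 4875 0.10355828087167095 (590.014892578125, 190.57113647460938) 30.087711334228516 (array([587.4, 187.7]), array([37.5, 57.9]), 47.2) [0.58967186 0.18800573 0.1055    ]
blue 304 [0.57562978 0.18406937 0.1055    ] turn 1.9952948403115052
62.67097618452825 28.25
```

The blue mark now points along −x (turn ≈ 1.53 by camera, 1.565 by wrist angle) and the grip holds at 40 N. Handing in.

```bash
python3 -c "
from station import job;print(job.sign_off())"
```

```text
the job is handed in; nothing more can be done
None
```

The job is handed in at about 28 s: strip rubbed from free end to clamp at about 4 mm of pad yield, block stood upright within about 1 mm of the mat's centre, nut bottomed and backed off to about 1.56 rad, still gripped at 40 N.

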